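# Clear the gel viewer and lift out its filter

## Robot

A 6-joint arm with a two-finger parallel gripper is mounted at the origin on a cart in front of the work surface, level with it; the furniture and walls round the work are solid. World frame = base frame: x ahead of the robot, y to its left, z up, the work surface at z = 0. Lengths are in m, angles in rad, forces in N, time in s.
With the tool pointing down it reaches from about 0.325 to 0.925 m from the base axis. Payload 3.1 kg.
Tool frame: the origin (TCP) lies midway between the tips of the shut fingers; the grasp point (between the pads) lies 19 mm behind it; z points along the fingers, y is the line along which they close (so a half turn about z gives the same grasp; the last joint's range is limited). The gripper opens to 85 mm and grips with 20 to 120 N. Pads are 22 mm wide; open, the fingers measure 114 mm over their backs; the gripper's body (76 mm by 85 mm) begins 54 mm behind the grasp point. The pads swing forward as they close: fully open they stand 13 mm farther back than shut.
Start: joints at [-1.359, 0.217, 1.613, -0, 1.311, -0.112], TCP at [0.199, -0.593, 0.231] pointing down, gripper open.
Joint ranges: [-2.75, 2.75], [-0.78, 2.1], [0.31, 2.55], [-1.13, 4.27], [0.13, 2.63], [-2.58, 2.58]. Speed limits (rad/s): [2.79, 2.79, 3.14, 3.14, 3.14, 3.14].

## Interface

Orientations are given as a unit quaternion [x, y, z, w].
In Python, from rig import bot gives the robot as it stands. Calls block until the motion is done:
- bot.reach(position, orientation): joint-space move of the TCP to a pose.
- bot.line_to(position, frame=None, vel=0.15): straight line of the TCP; frame=None keeps the orientation; vel is the mean speed in m/s.
- bot.movej(angles): joint-space move.
- bot.command_gripper(opening, newtons=None): finger opening in m; newtons is the grip in N (None keeps the last); returns when the fingers have stopped.
- bot.dwell(seconds).
- bot.ik(position, orientation): joint angles nearest the present ones, or None.
- bot.read_state(): the state.
- bot.grab_frame(name): name is "side" or "top" or "wrist"; returns the picture (400x640x3 uint8, blue, green, red); there is no depth.
- bot.camera_model(name): a dict with "K" (3x3 intrinsics, pixels), "k1" (the pictures are not rectified: a ray, as slopes to the right and down, at radius r is drawn at 1 + k1 r^2 times it, then the intrinsics apply), "rvec" (rotation vector, rad) and "tvec" (3), from world to camera coordinates, as OpenCV has them. Camera axes: x right, y down, z forward; pixel columns grow to the right and rows downward; lengths in m; the calibration is good to about 2 mm. A picture is of the moment at which its call begins: read the wrist's pose just before it. camera_model takes no time and is no camera call; for the wrist camera it gives the pose at the moment of the call.
A pose or a line that the arm cannot do raises bot.PlanningError and nothing moves.
- bot.job_done(): hands the job in; it is judged then, once.
Trained networks look in the newest picture that a camera, given by its name, has taken for a name from the list of things; names that differ only in an ending like _2 or _b are one class to them, and where a whole thing is asked for, a point or a joint stands for the part that bears it (a point fixed in the world has none). Each returns a list of dicts, best first, with "score" (0 to 1); they miss things now and then, are a little off and sometimes report something else, mostly with a low value. They report only what shows in the picture. A call takes as long as a camera call. They do not tell look-alikes from the thing itself.
- bot.silhouettes(camera, target): "region" (400x640 bool, what is visible of it) and "position" ([column, row] in pixels, amid what is visible of it).
The state is a dict: "clock": time; "joint_pos": joint angles; "qvel": joint speeds; "effort": joint torques, N m; "position": TCP position; "tcp_rot": TCP orientation; "wrist_force": force on the tool from outside, world axes, zero at the start; "moment": the same for the moment, N m; "gripper_width": finger opening in m; "finger_force": force on a finger pad.
Only numpy, scipy, OpenCV 4.12 (cv2) and the standard library are available. Lean on these libraries where they do the work, as an engineer would, in place of code of your own. Each camera call takes 0.05 s, during which the arm holds its last target. There are 200 camera calls.

## Task

The amber filter of the little gel viewer has to come out for cleaning, but things are piled on it and a swing tab holds it. Take the pile down from the top, one thing at a time: stand the small bottle upright in the middle of the round blue coaster, then put the grey power adapter squarely in the middle of the cork mat, then the timer squarely in the middle of the yellow mat. Only then turn the tab by its red pin a full quarter turn aside, leave it there, lift the filter out and lay it flat across the two bars of the metal drain stand, centred and lengthwise with it.

Things in the scene. Friction and masses are not known exactly. Their poses are not given: they have to be found in the camera images.
- reagent_mid (a point): small white round jar-shaped bottle with a blue cap, 32 mm across, 66 mm high, standing on top of the pile; the point is its centre, 33 mm above its foot; its body is straight, 32 mm across, up to 34 mm above the foot, then a 26 mm neck, and a 30 mm cap over the top 16 mm; z up along the bottle
- brick_mid (a point): light grey power adapter block with bevelled edges, 52 mm (its x) by 74 mm (its y) by 35 mm high, second in the pile, under the bottle; the point is its centre, 17.5 mm above its underside; z up
- timer_mid (a point): white bench timer with a dark display, 64 mm (its x) by 90 mm (its y) by 18 mm high, third in the pile, lying on the filter, overhanging the filter's long edges by 4 mm; the point is its centre, 9 mm above its underside; z up
- filter_mid (a point): amber (orange) rigid plate, 56 mm (its x) by 150 mm (its y) by 6 mm, bottom of the pile, flat in the fixed white and black gel viewer: its ends lie on ledges 30 mm above the bench, between low stops (tops 35 mm) with 2 mm play. Its long edges are free for fingers up to 55 mm either way from the middle, down to the viewer's foot, 10 mm above the bench. Point: its centre; z up; tab at its +y end
- tab (a joint): the aluminium swing tab at the viewer's +y end, turning about an upright pivot and staying where it is left (light friction); 0 = straight over the filter, holding it; grows counter-clockwise seen from above, to a stop at 1.75 rad; the filter is free to lift from 1.25 rad on. A quarter turn is 1.57 rad
- tab_pin (a point): red upright round pin on the swing tab to take it by, 10 mm across, 26 mm high, standing on the tab's top; the point is on its axis, half-way up, 54 mm above the bench; it turns with the tab: the tab's pivot axis lies 22 mm from the pin along this frame's +y; the tab reaches 10 mm beyond the pin, along -y; z up
- coaster: round blue coaster, 86 mm across, 5 mm thick, fixed to the bench: the place for the bottle; origin at the centre of its underside, z up
- cork_mat: brown cork mat, 86 mm (its x) by 108 mm (its y), 6 mm thick, fixed to the bench: the place for the power adapter, its long side along the mat's; origin at the centre of its underside, z up
- yellow_mat: yellow ribbed mat, 94 mm (its x) by 120 mm (its y), 5 mm thick, fixed to the bench: the place for the timer, its long side along the mat's; origin at the centre of its underside, z up
- drain_stand: aluminium drain stand fixed to the bench: a base plate 80 mm (its x) by 136 mm (its y), 6 mm thick, with two rubber-topped bars along its x, 12 mm wide, 50 mm either side of its middle; their tops are 30 mm above the bench: the place for the filter, its length along the stand's y; origin at the centre of its underside, z up
Things that resemble listed ones, but are neither listed nor needed, are in the scene too. There is more than one size of the part that bears timer_mid; the job needs the larger.

How it is judged:
On the way, in this order (a step that is already met when the one before it is completed fails the run):
1. the bottle stands on the blue coaster, let go (horizontal distance between reagent_mid and coaster below 0.015 m and z of reagent_mid in the frame of coaster between 0.034 and 0.042 m and angle between reagent_mid's own z axis and vertical below 0.1 rad and contact force between reagent and the fingers below 0.2 N), for 0.2 s.
2. then the power adapter lies on the cork mat, let go (horizontal distance between brick_mid and cork_mat below 0.015 m and z of brick_mid in the frame of cork_mat between 0.0195 and 0.0275 m and angle between brick_mid's own z axis and vertical below 0.1 rad and angle between the y axis of brick_mid and the y axis of cork_mat, either way round below 0.25 rad and contact force between brick and the fingers below 0.2 N), for 0.2 s.
3. then the timer lies on the yellow mat, let go (horizontal distance between timer_mid and yellow_mat below 0.015 m and z of timer_mid in the frame of yellow_mat between 0.01 and 0.018 m and angle between timer_mid's own z axis and vertical below 0.1 rad and angle between the y axis of timer_mid and the y axis of yellow_mat, either way round below 0.25 rad and contact force between timer and the fingers below 0.2 N), for 0.2 s.
4. then the tab is turned aside (value of joint tab above 1.25 rad), for 0.2 s.
5. then the filter lies on the drain stand, let go (horizontal distance between filter_mid and drain_stand below 0.015 m and z of filter_mid in the frame of drain_stand between 0.029 and 0.037 m and angle between filter_mid's own z axis and vertical below 0.1 rad and angle between the y axis of filter_mid and the y axis of drain_stand, either way round below 0.25 rad and contact force between filter and the fingers below 0.2 N), for 0.2 s.
At the end, for the whole second after the job is handed in: Bottle on the coaster, adapter on the cork mat, timer on the yellow mat, filter on the drain stand: each within 15 mm of the middle, 4 mm of resting height, 0.1 rad of upright or flat, long sides (bottle apart) within 0.25 rad of the place's; tab beyond 1.25 rad; all released and at rest (all of step 1 and all of step 2 and all of step 3 and all of step 5 and value of joint tab above 1.25 rad and linear speed of each of reagent, brick, timer, filter below 0.02 m/s); the robot touches nothing.
It fails at once if the bottle is tipped over (angle between reagent_mid's own z axis and vertical above 0.7 rad).
It fails at once if the filter is lifted while the tab still holds it (height (world z) of filter_mid above 0.045 m and value of joint tab below 1 rad).
It also fails if it takes over 141 s, if anything falls off the work surface, if the arm or the gripper's body presses on something with over 40 N, if the wrist force passes 120 N, or if a joint passes its speed limit or range.

## Working session

There is one attempt and no reset: what is moved stays moved. The work goes in short steps, each a Python script; the robot and the scene stay as the last script left them, time stands still between calls to the robot, and variables do not carry over. Pictures are saved under pics/ and viewed, at most 14 in all, crops included, and the job is handed in when it is done.

```bash
ls; mkdir -p pics
cat > h.py <<'E'
import numpy as np, cv2
from rig import bot
def cam(n):
    m=bot.camera_model(n); R=cv2.Rodrigues(np.array(m["rvec"],float))[0]
    return np.array(m["K"],float),float(m["k1"]),R,np.array(m["tvec"],float).ravel()
def unproj(n,px,z,c=None):
    K,k1,R,t=c or cam(n)
    p=np.atleast_2d(np.array(px,float)).reshape(-1,1,2)
    u=cv2.undistortPoints(p,K,np.array([k1,0,0,0,0.])).reshape(-1,2)
    d=np.c_[u,np.ones(len(u))]@R; o=-R.T@t
    return o+d*((z-o[2])/d[:,2])[:,None]
def proj(n,X,c=None):
    K,k1,R,t=c or cam(n)
    return cv2.projectPoints(np.atleast_2d(np.array(X,float)),cv2.Rodrigues(R)[0],t,K,np.array([k1,0,0,0,0.]))[0].reshape(-1,2)
def rect(n,region,z,c=None):
    """min-area rect on plane z of a region: centre, (short,long), yaw of long axis"""
    cs=max(cv2.findContours(region.astype(np.uint8),cv2.RETR_EXTERNAL,cv2.CHAIN_APPROX_NONE)[0],key=cv2.contourArea)
    P=unproj(n,cs.reshape(-1,2),z,c)[:,:2]
    b=cv2.boxPoints(cv2.minAreaRect((P*1000).astype(np.float32)))/1000
    e1,e2=b[1]-b[0],b[2]-b[1]; l,s=(e1,e2) if np.hypot(*e1)>np.hypot(*e2) else (e2,e1)
    return b.mean(0),(np.hypot(*s),np.hypot(*l)),np.arctan2(l[1],l[0])
def down(yaw):
    """tool pointing down, with closing axis (tool y) at angle yaw in the world"""
    y=np.array([np.cos(yaw),np.sin(yaw),0]);z=np.array([0,0,-1.]);x=np.cross(y,z)
    from scipy.spatial.transform import Rotation as Ro
    return Ro.from_matrix(np.c_[x,y,z]).as_quat()
E
python3 - <<'E'
from h import *
for n in("top","side"):
    cv2.imwrite(f"pics/{n}0.png",bot.grab_frame(n))
    K,k1,R,t=cam(n); print(n,K[0,0],k1,(-R.T@t).round(3),R[2].round(2))
Z=dict(reagent_mid=.033,brick_mid=.0,timer_mid=.0,filter_mid=.036,tab=.041,tab_pin=.054,coaster=.005,cork_mat=.006,yellow_mat=.005,drain_stand=.006)
for k,z in Z.items():
    for d in bot.silhouettes("top",k)[:4]:
        c,s,a=rect("top",d["region"],z)
        print(k,round(d["score"],2),np.round(d["position"]),d["region"].sum(),c.round(3),np.round(s,3),round(a,3))
print(bot.read_state()["clock"])
E
```

```text
pics
top 508.9321222092281 -0.047959454211075954 [ 0.262 -0.022  1.606] [ 0.16  0.01 -0.99]
side 392.4314267588734 -0.091356237908159 [ 0.499 -0.742  0.752] [-0.02  0.75 -0.66]
reagent_mid 0.48 [281. 199.] 125 [0.537 0.136] [0.032 0.043] 0.475
brick_mid 0.7 [288. 203.] 322 [0.53  0.123] [0.061 0.079] -1.387
timer_mid 0.72 [288. 213.] 146 [0.527 0.123] [0.066 0.093] -1.435
timer_mid 0.55 [343. 179.] 295 [ 0.608 -0.058] [0.046 0.064] -1.568
filter_mid 0.78 [271. 204.] 378 [0.515 0.181] [0.038 0.06 ] 0.025
tab 0.58 [260. 204.] 45 [0.516 0.205] [0.013 0.033] -1.24
cork_mat 0.87 [392. 179.] 883 [ 0.6  -0.22] [0.086 0.108] -1.499
yellow_mat 0.63 [427. 222.] 1133 [ 0.466 -0.323] [0.097 0.122] 1.36
drain_stand 0.94 [366. 233.] 1000 [ 0.43  -0.135] [0.077 0.133] -1.234
0.6
```

Run:
```python
import cv2
i=cv2.imread("pics/top0.png"); cv2.imwrite("pics/topc.png",cv2.resize(i[130:290,220:480],(780,480),interpolation=cv2.INTER_CUBIC))
```

```text
(no output)
```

View pics/topc.png

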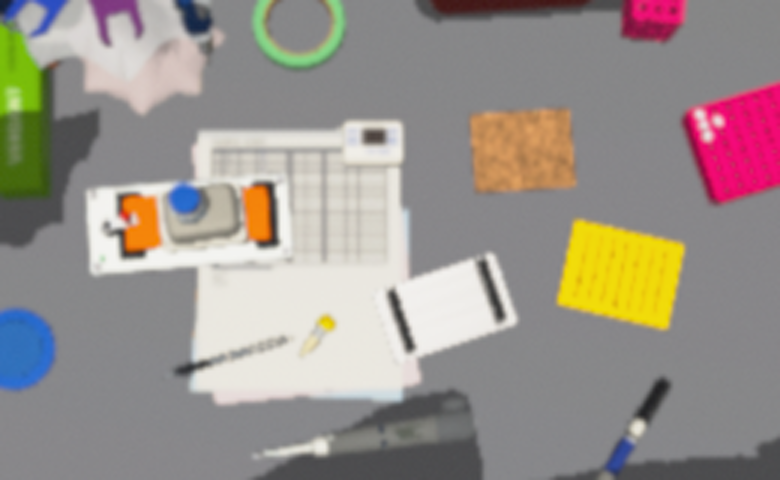

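View pics/side0.png

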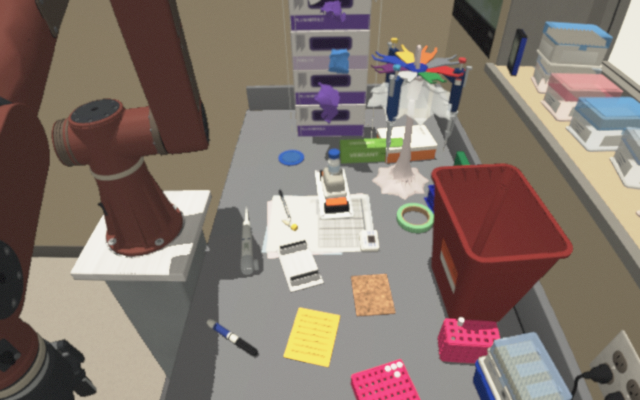

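The top view shows the pile at about (288,205): blue cap, grey brick, timer edges, orange filter, red pin at its left end (+y). The blue coaster is at (225,246), cork at (392,179), yellow mat at (427,222) and the drain stand at (366,233). There are two timers: (288,213) under the brick, measured 66×93 mm, and (343,179) on the papers, measured 46×64 mm. The larger one, in the pile, is the one meant. I'll confirm it with the wrist camera from above.

Run:
```python
from h import *
import numpy as np
im=bot.grab_frame("top"); hsv=cv2.cvtColor(im,cv2.COLOR_BGR2HSV)
m=cv2.inRange(hsv,(95,120,80),(125,255,255)); m[:225]=0;m[:,:200]=0;m[275:]=0;m[:,250:]=0
print("coaster",rect("top",m>0,.005))
q=down(np.pi/2+.05)
for z in(.42,.38,.34):
    try: bot.reach([.50,.14,z],q);break
    except bot.PlanningError as e: print(z,e)
s=bot.read_state();print(s["position"],s["joint_pos"],s["clock"])
c=cam("wrist");print((-c[2].T@c[3]).round(3),c[2].round(2).tolist())
cv2.imwrite("pics/w1.png",bot.grab_frame("wrist"))
np.savez("w1.npz",K=c[0],k=c[1],R=c[2],t=c[3])
for k,z in dict(reagent_mid=.155,brick_mid=.089,timer_mid=.054,filter_mid=.036,tab=.041,tab_pin=.054,coaster=.005).items():
    for d in bot.silhouettes("wrist",k)[:3]:
        r=rect("wrist",d["region"],z,c); print(k,round(d["score"],2),np.round(d["position"]),d["region"].sum(),r[0].round(3),np.round(r[1],3),round(r[2],3))
```

```text
coaster (array([0.3865925, 0.3161844], dtype=float32), (np.float32(0.079376005), np.float32(0.08247704)), np.float32(0.031110685))
[0.50019189 0.13934878 0.41964756] [ 1.36619008e-01 -1.01257896e-01  1.60237877e+00 -2.40314461e-04
  1.64102557e+00 -1.48295760e+00] 3.5167
[0.433 0.136 0.563] [[-0.05, 1.0, -0.0], [0.96, 0.05, 0.27], [0.27, 0.01, -0.96]]
reagent_mid 0.89 [311. 179.] 558 [0.518 0.128] [0.028 0.038] -0.191
brick_mid 0.7 [296. 163.] 1342 [0.52  0.116] [0.057 0.075] -1.433
timer_mid 0.7 [317. 151.] 563 [0.52  0.118] [0.062 0.089] -1.475
timer_mid 0.59 [205. 206.] 974 [ 0.595 -0.043] [0.044 0.063] -1.522
filter_mid 0.83 [336. 164.] 1148 [0.518 0.181] [0.036 0.056] 0.116
tab 0.62 [363. 165.] 125 [0.517 0.207] [0.012 0.033] -1.354
tab_pin 0.77 [356. 166.] 180 [0.517 0.203] [0.016 0.037] -1.274
coaster 0.73 [434.  82.] 2343 [0.387 0.315] [0.084 0.085] 0.047
coaster 0.55 [152. 100.] 4410 [ 0.434 -0.136] [0.082 0.14 ] -1.242
```

View pics/w1.png

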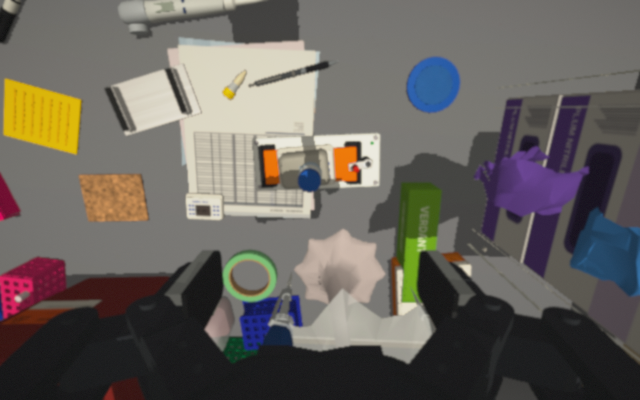

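The wrist view shows the bottle cap at (311,179), the brick at (296,163), the timer edges at (317,151), and the orange filter ends at (270,167) and (347,163). The red pin is at (356,166), the coaster at (434,82), and the small look-alike timer at (205,206). I'll take one closer view to confirm and to get precise positions.

Run:
```python
from h import *
bot.reach([.49,.135,.27],down(np.pi/2+.05))
c=cam("wrist");im=bot.grab_frame("wrist")
for k,zs in dict(reagent_mid=(.147,.155),brick_mid=(.07,.085,.089),timer_mid=(.045,.054),filter_mid=(.036,),tab=(.041,),tab_pin=(.054,.067)).items():
    for d in bot.silhouettes("wrist",k)[:2]:
      for z in zs:
        r=rect("wrist",d["region"],z,c); print(k,z,round(d["score"],2),np.round(d["position"]),d["region"].sum(),r[0].round(4),np.round(r[1],3),round(r[2],3), unproj("wrist",d["position"],z,c)[0,:2].round(4))
cv2.imwrite("pics/w2.png",cv2.resize(im[80:330,150:550],(800,500),interpolation=cv2.INTER_CUBIC))
np.savez("w2.npz",K=c[0],k=c[1],R=c[2],t=c[3]); print(bot.read_state()["clock"])
```

```text
reagent_mid 0.147 0.7 [374. 194.] 334 [0.4921 0.1852] [0.012 0.026] -1.231 [0.492  0.1814]
reagent_mid 0.155 0.7 [374. 194.] 334 [0.4901 0.1836] [0.012 0.026] -1.231 [0.4899 0.1799]
reagent_mid 0.147 0.66 [313. 221.] 1518 [0.5177 0.1266] [0.03  0.047] 0.026 [0.5188 0.131 ]
reagent_mid 0.155 0.66 [313. 221.] 1518 [0.5149 0.1268] [0.029 0.046] 0.026 [0.5159 0.131 ]
brick_mid 0.07 0.72 [292. 191.] 2556 [0.5233 0.1158] [0.059 0.077] -1.404 [0.5123 0.1063]
brick_mid 0.085 0.72 [292. 191.] 2556 [0.519  0.1165] [0.057 0.073] -1.404 [0.5085 0.1074]
brick_mid 0.089 0.72 [292. 191.] 2556 [0.5178 0.1167] [0.056 0.072] -1.404 [0.5074 0.1077]
timer_mid 0.045 0.76 [319. 171.] 834 [0.5043 0.1263] [0.055 0.102] 1.155 [0.4938 0.1346]
timer_mid 0.054 0.76 [319. 171.] 834 [0.5023 0.1265] [0.054 0.1  ] 1.155 [0.4921 0.1345]
timer_mid 0.045 0.75 [173. 243.] 1655 [ 0.5928 -0.0417] [0.046 0.061] 1.558 [ 0.5912 -0.0389]
timer_mid 0.054 0.75 [173. 243.] 1655 [ 0.5887 -0.0375] [0.044 0.06 ] 1.558 [ 0.5871 -0.0347]
filter_mid 0.036 0.88 [349. 190.] 1990 [0.5174 0.1815] [0.036 0.057] 0.093 [0.5159 0.1718]
tab 0.041 0.75 [379. 194.] 395 [0.5198 0.2064] [0.019 0.039] -1.226 [0.5183 0.2066]
tab_pin 0.054 0.97 [376. 193.] 383 [0.5163 0.2038] [0.018 0.037] -1.256 [0.514  0.2004]
tab_pin 0.067 0.97 [376. 193.] 383 [0.5129 0.2012] [0.018 0.036] -1.256 [0.5107 0.1979]
4.9167
```

View pics/w2.png

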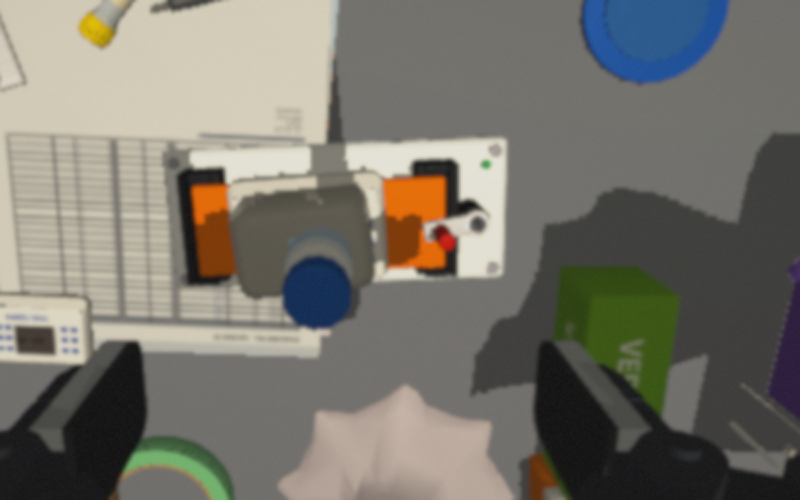

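The enlarged crop confirms it. The timer under the brick is the larger one, and the small timer at (40,330) is the look-alike. In the crop the cap centre is at about (317,292), the filter edge corners at (193,184) to (447,177) and (200,277) to (445,269), the tab pivot at (478,222), and the pin at (440–448,228–243).

```bash
cat >> h.py <<'E'
def ld(f):
    d=np.load(f); return d["K"],float(d["k"]),d["R"],d["t"]
def crop2(p): return np.array(p,float)/2+[150,80]
E
python3 - <<'E'
from h import *
c=ld("w2.npz")
U=lambda p,z:unproj("wrist",crop2(p),z,c)[:,:2]
cap=U([[317,292]],.155)[0]; print("cap",cap)
f=U([[193,184],[447,177],[200,277],[445,269]],.036); print("filter",f.round(4).tolist(),f.mean(0),[np.arctan2(*(f[i+1]-f[i])[::-1]) for i in(0,2)])
t=U([[232,180],[380,172],[386,275]],.054);print("timer",t.round(4).tolist())
print("pivot",U([[478,222]],.043),"pinbase/top",U([[450,242]],.067),U([[437,230]],.041))
print("box",U([[560,268],[678,295],[557,365]],.08).round(3).tolist())
q=down(np.pi/2+.05)
bot.reach([cap[0],cap[1],.20],q)
bot.line_to([cap[0],cap[1],.094])
bot.command_gripper(0.0,25); s=bot.read_state(); print(s["gripper_width"],s["finger_force"],s["wrist_force"],s["clock"])
E
```

```text
cap [0.52022745 0.12730126]
filter [[0.5007, 0.0496], [0.4891, 0.1985], [0.5584, 0.0532], [0.5458, 0.2026]] [0.52352145 0.12597885] [np.float64(1.6485217075883214), np.float64(1.6549396792555617)]
timer [[0.4937, 0.0753], [0.485, 0.1577], [0.5454, 0.1653]]
pivot [[0.51364558 0.21795272]] pinbase/top [[0.51996699 0.19813469]] [[0.52020519 0.19469619]]
box [[0.528, 0.256], [0.54, 0.322], [0.585, 0.263]]
0.03139250194042653 25.209367921343073 [-0.18060899 -0.17074009  4.03101253] 6.7167
```

Run:
```python
from h import *
q=down(np.pi/2+.05)
p=bot.read_state()["position"]
bot.line_to([p[0],p[1],.20],vel=.12)
s=bot.read_state();print(s["gripper_width"],s["wrist_force"])
bot.line_to([.387,.3155,.15],vel=.2)
bot.line_to([.387,.3155,.0115],vel=.1)
print(bot.read_state()["wrist_force"],bot.read_state()["gripper_width"])
bot.command_gripper(.06); bot.dwell(.1)
bot.line_to([.387,.3155,.12],vel=.15)
bot.command_gripper(.085)
bot.reach([.49,.135,.25],down(.08))
c=cam("wrist");np.savez("w3.npz",K=c[0],k=c[1],R=c[2],t=c[3]);im=bot.grab_frame("wrist");cv2.imwrite("pics/w3f.png",im)
print(bot.read_state()["clock"],(-c[2].T@c[3]).round(3))
cv2.imwrite("pics/w3.png",cv2.resize(im,(800,500),interpolation=cv2.INTER_CUBIC))
bot.grab_frame("top")
for d in bot.silhouettes("top","reagent_mid")[:2]: print(d["score"],d["position"],unproj("top",d["position"],.05))
```

```text
0.03131613182716244 [ 0.39896269  0.74413515 -0.98042225]
[-0.46549762  0.85272853 -1.37779666] 0.031349083190599765
13.4583 [0.485 0.203 0.392]
0.46 [221.0, 245.7] [[0.38376319 0.3174248  0.05      ]]
```

View pics/w3.png

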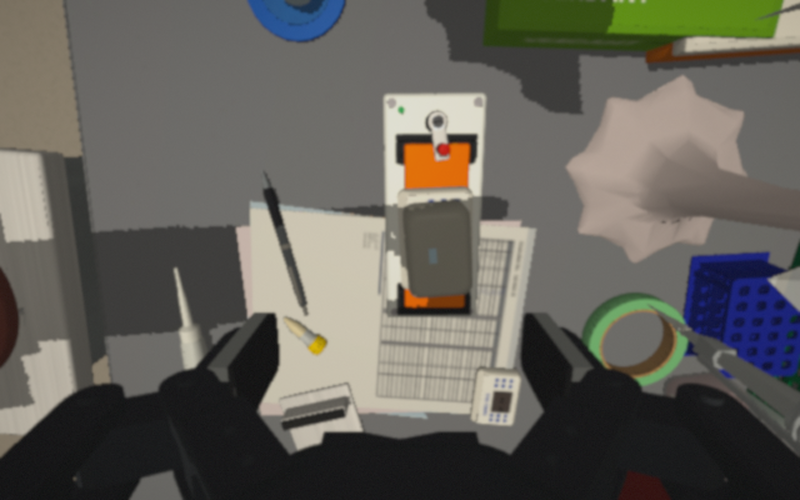

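The view shows the brick on the timer with top corners at about (403,206), (470,200), (476,294), (409,297). The pin is at (443,150), the pivot at (436,122), and the coaster with the bottle at the top edge (298,5).

Run:
```python
from h import *
c=ld("w3.npz")
U=lambda p,z:unproj("wrist",np.array(p)/1.25,z,c)[:,:2]
b=U([[403,206],[470,200],[476,294],[409,297]],.087); print(b.round(4).tolist(),b.mean(0),np.hypot(*(b[1]-b[0])),np.hypot(*(b[3]-b[0])),[np.arctan2(*(b[i]-b[j])[::-1]) for i,j in((0,3),(1,2))])
t=U([[399,192],[470,188]],.054); print("timer top",t)
print("pivot",U([[436,122]],.043),"pintop",U([[444,149]],.067))
f=U([[405,143],[469,143],[404,309],[469,309]],.036);print("filt",f.round(4).tolist(),f.mean(0))
bot.grab_frame("wrist")
for d in bot.silhouettes("wrist","brick_mid")[:1]:
    for z in (.08,.087): print(rect("wrist",d["region"],z,c))
```

```text
[[0.4913, 0.1524], [0.5411, 0.161], [0.5555, 0.0863], [0.5022, 0.0793]] [0.52254711 0.11975413] 0.05059849218416227 0.07390898477859634 [np.float64(1.7193613846483664), np.float64(1.7610771407574963)]
timer top [[0.48772776 0.15835694]
 [0.54598743 0.16639077]]
pivot [[0.51340221 0.2163624 ]] pintop [[0.51970223 0.19607206]]
filt [[0.4896, 0.1977], [0.5436, 0.202], [0.5015, 0.0462], [0.5628, 0.0512]] [0.52437543 0.12425475]
(array([0.52249545, 0.11756393], dtype=float32), (np.float32(0.05222537), np.float32(0.07886846)), np.float32(-1.4120412))
(array([0.52164537, 0.11947609], dtype=float32), (np.float32(0.051055346), np.float32(0.07710169)), np.float32(-1.4120408))
```

Run:
```python
from h import *
print("bin",unproj("top",[[365,135],[417,134]],.25).round(3).tolist(),unproj("top",[[365,135],[417,134]],0).round(3).tolist(),unproj("side",[[433,175],[440,300],[455,315]],0.25).round(3).tolist(),unproj("side",[[440,300],[455,315]],0.).round(3).tolist())
q=down(.164)
bot.reach([.522,.119,.16],q)
bot.line_to([.522,.119,.055],vel=.12)
bot.command_gripper(0,35); s=bot.read_state(); print(s["gripper_width"],s["wrist_force"],s["clock"])
bot.line_to([.522,.119,.15],vel=.12)
s=bot.read_state(); print(s["gripper_width"],s["wrist_force"],s["finger_force"])
im=bot.grab_frame("top");cv2.imwrite("pics/t2.png",cv2.resize(im[100:300,200:460],(780,600),interpolation=cv2.INTER_CUBIC))
```

```text
bin [[0.675, -0.113, 0.25], [0.679, -0.257, 0.25]] [[0.752, -0.13, 0.0], [0.756, -0.3, 0.0]] [[0.723, -0.102, 0.25], [0.67, -0.406, 0.25], [0.687, -0.432, 0.25]] [[0.755, -0.238, 0.0], [0.78, -0.278, 0.0]]
0.05163247015653735 [ 0.14342096 -0.20064351  3.58825168] 15.5667
0.05122371922327812 [-0.02549137 -0.39111801 -2.55461627] 37.59553849697113
```

View pics/t2.png

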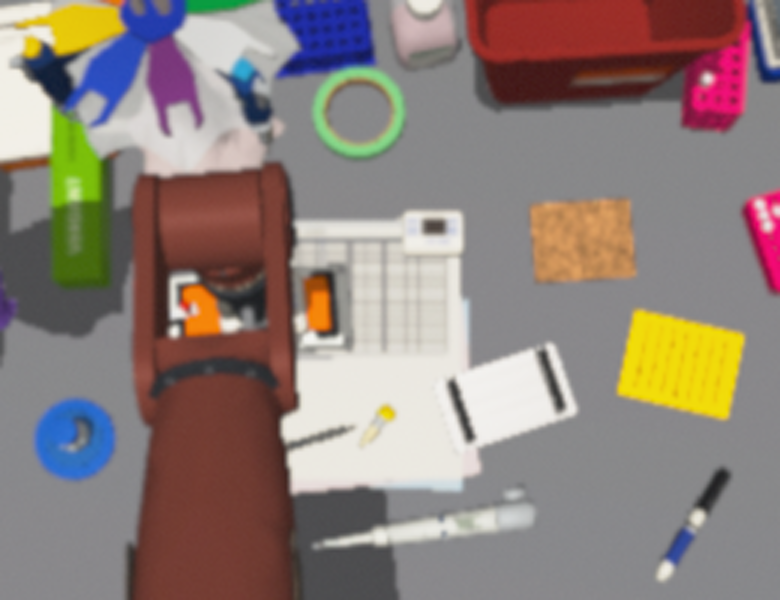

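The bottle stands in the middle of the coaster at (75,438), and the brick is lifted. The bin's rim, at x of about 0.72, is clear of the cork mat.

Run:
```python
from h import *
q=down(.072)
bot.reach([.600,-.220,.13],q)
bot.line_to([.600,-.220,.03],vel=.15)
bot.line_to([.600,-.220,.008],vel=.06)
print(bot.read_state()["wrist_force"])
bot.command_gripper(.085); bot.dwell(.1)
bot.line_to([.600,-.220,.12],vel=.15)
bot.reach([.49,.135,.22],down(.08))
c=cam("wrist");np.savez("w4.npz",K=c[0],k=c[1],R=c[2],t=c[3]);im=bot.grab_frame("wrist")
cv2.imwrite("pics/w4.png",cv2.resize(im,(800,500),interpolation=cv2.INTER_CUBIC))
for d in bot.silhouettes("wrist","timer_mid")[:2]: print(d["score"],d["position"],rect("wrist",d["region"],.052,c))
bot.grab_frame("top")
for d in bot.silhouettes("top","brick_mid")[:2]: print(d["score"],d["position"],rect("top",d["region"],.035))
for d in bot.silhouettes("top","cork_mat")[:1]: print(d["score"],d["position"],rect("top",d["region"],.006))
print(bot.read_state()["clock"])
```

```text
[ 1.38502234 -0.97813055  0.86108875]
0.85 [351.3, 196.5] (array([0.52146   , 0.11984536], dtype=float32), (np.float32(0.06289693), np.float32(0.090439305)), np.float32(-1.4416461))
0.69 [402.8, 330.1] (array([ 0.59400165, -0.02835586], dtype=float32), (np.float32(0.044790648), np.float32(0.06635055)), np.float32(-1.550393))
0.81 [394.4, 180.5] (array([ 0.59756947, -0.21959046], dtype=float32), (np.float32(0.06439312), np.float32(0.07968478)), np.float32(-1.5671289))
0.59 [381.0, 184.5] (array([ 0.60045135, -0.21988001], dtype=float32), (np.float32(0.08646112), np.float32(0.10881159)), np.float32(-1.5076087))
22.3167
```

View pics/w4.png

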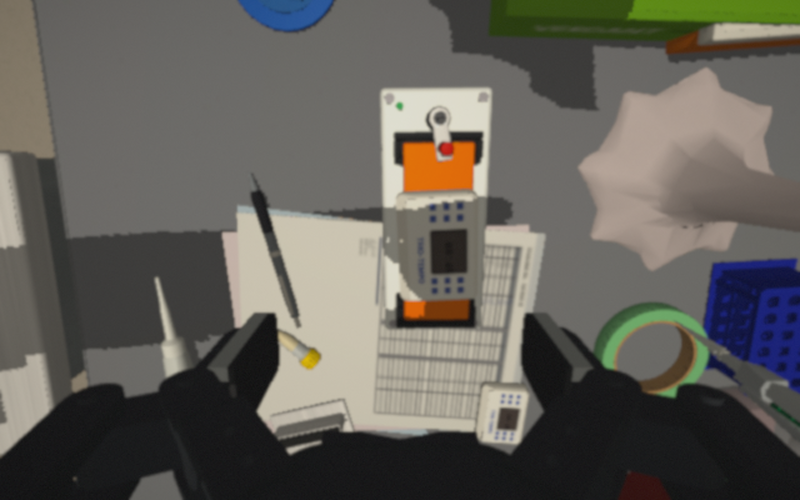

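The brick sits on the cork, measured about 3 mm off centre. In the wrist view the timer is fully exposed at (438,248), and the tab still lies over the filter.

Run:
```python
from h import *
for d in bot.silhouettes("top","yellow_mat")[:1]: print(d["score"],d["position"],rect("top",d["region"],.005))
bot.reach([.5215,.120,.12],down(.129))
bot.line_to([.5215,.120,.032],vel=.12)
bot.command_gripper(0,30); s=bot.read_state(); print(s["gripper_width"],s["wrist_force"])
bot.line_to([.5215,.120,.13],vel=.1)
s=bot.read_state(); print(s["gripper_width"],s["wrist_force"],s["finger_force"])
bot.reach([.466,-.323,.10],down(-.21))
bot.line_to([.466,-.323,.02],vel=.15)
bot.line_to([.466,-.323,.002],vel=.05)
s=bot.read_state(); print(s["gripper_width"],s["wrist_force"])
bot.command_gripper(.085); bot.dwell(.1)
bot.line_to([.466,-.323,.10],vel=.15)
bot.reach([.50,.21,.20],down(.08))
c=cam("wrist");np.savez("w5.npz",K=c[0],k=c[1],R=c[2],t=c[3]);im=bot.grab_frame("wrist")
for k in("tab_pin","tab"):
  for d in bot.silhouettes("wrist",k)[:2]: print(k,d["score"],d["position"])
cv2.imwrite("pics/w5.png",cv2.resize(im,(800,500),interpolation=cv2.INTER_CUBIC))
bot.grab_frame("top")
for d in bot.silhouettes("top","timer_mid")[:2]: print(d["score"],d["position"],rect("top",d["region"],.023))
print(bot.read_state()["clock"])
```

```text
0.76 [429.9, 222.1] (array([ 0.4671278 , -0.32320797], dtype=float32), (np.float32(0.09760635), np.float32(0.12128284)), np.float32(1.3561348))
0.06277361891491873 [-1.07870197  0.54300797  5.75983245]
0.062453459533611866 [-0.73342746  0.36243743 -1.6544954 ] 33.07611327152699
0.06234892069661613 [-0.02211255 -0.15351341  2.32254565]
tab_pin 0.77 [334.5, 186.8]
tab 0.63 [336.1, 188.1]
0.94 [426.0, 221.5] (array([ 0.46309882, -0.3227412 ], dtype=float32), (np.float32(0.064796925), np.float32(0.08995125)), np.float32(1.37469))
0.87 [344.2, 177.3] (array([ 0.60274297, -0.05901454], dtype=float32), (np.float32(0.04543382), np.float32(0.06048941)), np.float32(-1.5675554))
31.5167
```

View pics/w5.png

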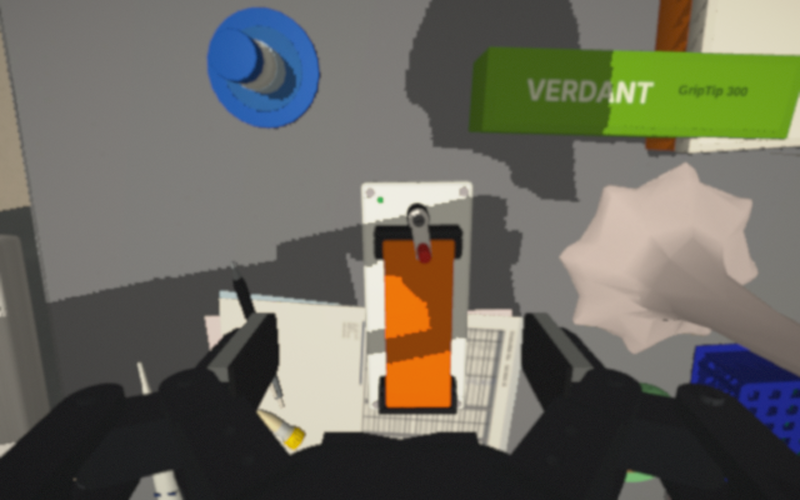

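The view shows only the filter left in the viewer, with corners at (384,240), (454,240), (388,408), (452,408). The pivot screw is at (419,214) and the red pin at (424,254). The bottle is upright on the coaster.

Run:
```python
from h import *
c=ld("w5.npz"); print((-c[2].T@c[3]).round(3))
U=lambda p,z:unproj("wrist",np.array(p)/1.25,z,c)[:,:2]
f=U([[384,240],[454,240],[388,408],[452,408]],.036);print("filt",f.round(4).tolist(),f.mean(0),[np.arctan2(*(f[i]-f[i+2])[::-1]) for i in(0,1)])
print("pivot",U([[419,214]],.041),U([[419,214]],.046))
im=cv2.imread("pics/w5.png"); h=cv2.cvtColor(im,cv2.COLOR_BGR2HSV)
m=((h[...,0]<6)|(h[...,0]>174))&(h[...,1]>130)&(h[...,2]>40); m[:225]=0;m[280:]=0;m[:,:390]=0;m[:,460:]=0
ys,xs=np.where(m);print(len(xs),xs.min(),xs.max(),ys.min(),ys.max(),xs.mean(),ys.mean(),"pin@.054",U([[xs.mean(),ys.mean()]],.054))
for X in ([.5195,.196,.041],[.5195,.196,.067]): print((proj("wrist",X,c)*1.25).round(1))
```

```text
[0.495 0.277 0.343]
filt [[0.4897, 0.1982], [0.5439, 0.2024], [0.5036, 0.0471], [0.5594, 0.0515]] [0.52417114 0.1248209 ] [np.float64(1.6622824952609643), np.float64(1.6732411935913503)]
pivot [[0.51464299 0.22159987]] [[0.51432409 0.22251565]]
198 417 430 244 262 423.4848484848485 253.0 pin@.054 [[0.51976948 0.195212  ]]
[[422.3 247.3]]
[[424.3 257. ]]
```

Run:
```python
from h import *
pin=np.array([.5197,.1962]); piv=np.array([.5147,.2176]); r=pin-piv; r*=.022/np.hypot(*r)
bot.command_gripper(.04)
q=down(.2); bot.reach([*pin,.10],q); bot.line_to([*pin,.047],vel=.1)
bot.command_gripper(0,20); s=bot.read_state(); print(s["gripper_width"],s["wrist_force"])
for a in np.linspace(0,1.6,9)[1:]:
    C,S=np.cos(a),np.sin(a); p=piv+[C*r[0]-S*r[1],S*r[0]+C*r[1]]
    bot.line_to([*p,.047],down(.2+.5*a),vel=.06)
    s=bot.read_state(); print(round(a,2),s["gripper_width"].__round__(4),np.round(s["wrist_force"],1))
bot.command_gripper(.04); bot.line_to([*p,.12],vel=.15)
bot.command_gripper(.085)
bot.reach([.50,.20,.20],down(.08))
c=cam("wrist");np.savez("w6.npz",K=c[0],k=c[1],R=c[2],t=c[3]);im=bot.grab_frame("wrist")
cv2.imwrite("pics/w6.png",cv2.resize(im,(800,500),interpolation=cv2.INTER_CUBIC)); print(bot.read_state()["clock"])
for d in bot.silhouettes("wrist","filter_mid")[:1]: print(d["score"],d["position"],rect("wrist",d["region"],.036,c))
```

```text
0.008868054044778233 [-1.1861163  -0.80033961  3.69655893]
0.2 0.0091 [-3.1 -1.6  7.2]
0.4 0.0091 [-3.7 -3.2  6.6]
0.6 0.0091 [-3.6 -4.2  7.9]
0.8 0.0089 [-3.5 -4.2  7. ]
1.0 0.0089 [-2.2 -5.   5.6]
1.2 0.009 [-0.6 -6.2  4.9]
1.4 0.009 [-1.1 -6.   4.9]
1.6 0.0089 [ 0.2 -7.1  3.8]
38.0417
0.9 [336.2, 248.0] (array([0.5226193 , 0.12551367], dtype=float32), (np.float32(0.055745743), np.float32(0.15006366)), np.float32(-1.4824637))
```

View pics/w6.png

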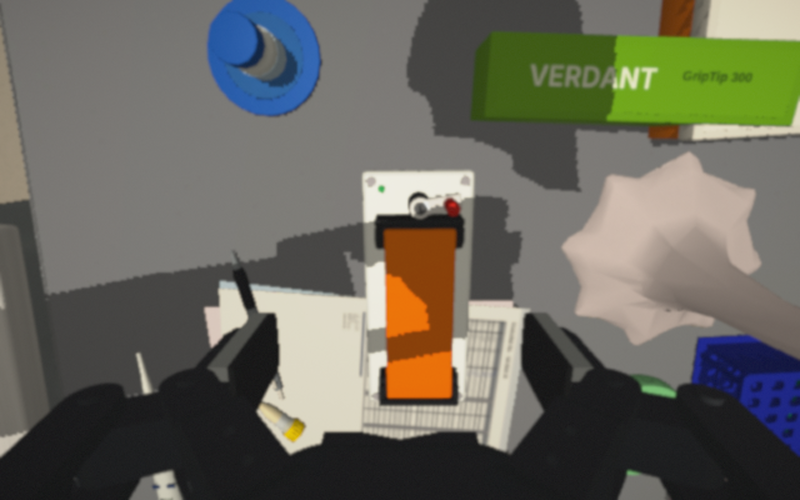

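The tab now lies a quarter turn aside, with the pivot at (419,205) and the pin at (453,208). The filter is free.

Run:
```python
from h import *
F=[.523,.1253]; S=[.432,-.1353]
bot.reach([*F,.10],down(.09)); bot.line_to([*F,.012],vel=.1)
print(bot.read_state()["wrist_force"])
bot.command_gripper(0,30); s=bot.read_state(); print(s["gripper_width"],s["wrist_force"])
bot.line_to([*F,.10],vel=.08)
s=bot.read_state(); print(s["gripper_width"],s["wrist_force"],s["finger_force"])
bot.reach([*S,.09],down(.333)); bot.line_to([*S,.03],vel=.15); bot.line_to([*S,.013],vel=.05)
s=bot.read_state(); print(s["gripper_width"],s["wrist_force"])
bot.command_gripper(.085); bot.dwell(.1); bot.line_to([*S,.15],vel=.15)
bot.reach([.25,-.45,.30],down(.3))
im=bot.grab_frame("top")
for k,z in dict(filter_mid=.036,drain_stand=.006,timer_mid=.023,yellow_mat=.005,brick_mid=.03,reagent_mid=.04).items():
  for d in bot.silhouettes("top",k)[:1]: r=rect("top",d["region"],z);print(k,round(d["score"],2),d["position"],r[0].round(3),np.round(r[1],3),round(float(r[2]),3))
cv2.imwrite("pics/t3.png",cv2.resize(im[130:280,210:470],(780,450),interpolation=cv2.INTER_CUBIC)); print(bot.read_state()["clock"])
```

```text
[ 0.4262982  -0.50263421  0.9700371 ]
0.05557897744093193 [-0.47515457 -0.16144008  4.79296378]
0.05510421228738967 [-0.06929669 -0.21444599 -0.6311458 ] 31.940976977348328
0.05551771095870907 [ 1.06962448 -0.50694487 -0.13990162]
drain_stand 0.73 [368.3, 240.0] [ 0.4   -0.147] [0.013 0.13 ] -1.247
timer_mid 0.73 [343.4, 178.9] [ 0.603 -0.059] [0.045 0.06 ] -1.568
yellow_mat 0.92 [423.1, 230.3] [ 0.466 -0.323] [0.098 0.126] 1.366
brick_mid 0.81 [394.3, 179.3] [ 0.597 -0.222] [0.055 0.076] -1.567
reagent_mid 0.2 [393.4, 180.1] [ 0.593 -0.22 ] [0.058 0.076] -1.567
46.825
```

View pics/t3.png

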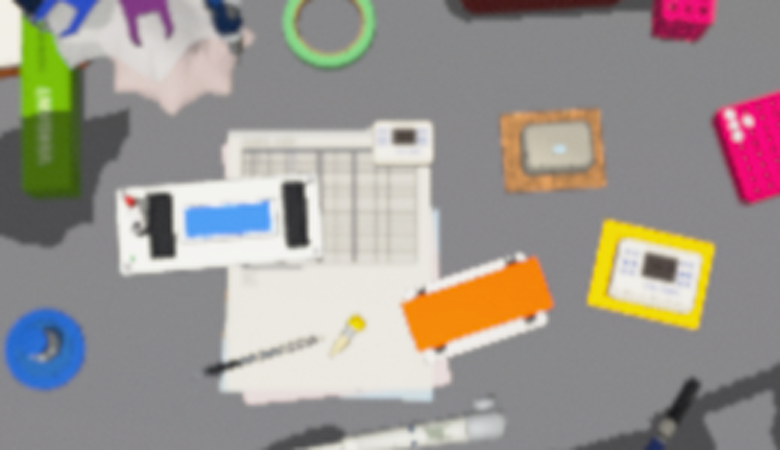

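All four things lie in place. I'll check the filter and bottle numerically, then hand in.

Run:
```python
from h import *
im=bot.grab_frame("top");h=cv2.cvtColor(im,cv2.COLOR_BGR2HSV)
m=cv2.inRange(h,(5,170,120),(18,255,255));m[:205]=0;m[:,:340]=0;m[260:]=0;m[:,400:]=0
r=rect("top",m>0,.036);print(r); d=np.hypot(*(r[0]-[.432,-.1353]));print("off",d)
m=cv2.inRange(h,(95,120,80),(125,255,255)); m[:225]=0;m[:,:200]=0;m[275:]=0;m[:,250:]=0
print("coaster",rect("top",m>0,.005)[0])
if d<.009: bot.job_done(); print("done",bot.read_state()["clock"])
```

```text
(array([ 0.43231606, -0.13696574], dtype=float32), (np.float32(0.056976482), np.float32(0.14595394)), np.float32(-1.2463185))
off 0.0016954574277366376
coaster [0.3865925 0.3161844]
the job is handed in; nothing more can be done
the job is handed in; nothing more can be done
```

The job is handed in after about 47 s of the 141 s allowed: bottle, adapter, timer and filter are each on their places, the filter about 2 mm from where I measured the stand's middle, and the tab is a quarter turn aside; the rig did not report the verdict.

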